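# Open the pebble tub and put its lid on the balance

### The job

Open the wide round metal tub: by the upright tab on its lid, first tip the lid up by some 15 degrees, with the edge opposite the tab still resting on the tub's rim, then lift it off. Set the lid down, flat and tab up, in the middle of the blue pan of the balance, without dropping it, so that it can be weighed. Leave the opened tub standing where it is and leave the narrow tub alone.

Things in the scene. Friction and masses are not known exactly. Their poses are not given: they have to be found in the camera images.
- lid: Loose steel lid of the wide tub, 150 g: disc 120 mm across, 4 mm thick, on a plug 96 mm across, 8 mm deep. Origin: centre of plug's underside, z up; disc top z = 12 mm. Stiff upright black tab near the edge at x = 44 mm, y = 0: 10 mm thick along x, 36 mm along y, z = 12 to 46 mm; grasp it from above across the 10 mm. Its +x (tab side) points away from the robot, within 35 degrees.
- tub: Wide round metal tub of pebbles, loose on the table, 0.9 kg: 110 mm across, wall 3 mm, 70 mm tall. Origin: centre of its underside, z up. The lid's disc lies on the rim, its plug in the mouth with 4 mm of play all round, and its origin is then at z = 62 mm.
- scale: Bench balance, fixed, white with a flat blue square pan 220 x 220 mm. Origin: on the table below the pan's centre, z up; pan top rigid, at z = 75 mm. Housing from x = -120 to +200 mm (keypad end, lower than the pan), 220 mm wide. It stands left or right of the middle, the wide tub on the other side.
- small_tub: Bystander, not to be moved: narrow metal tub, 72 mm across, with a tight lid 82 mm across and a tab like the other's (tab top at z = 108 mm). 0.7 kg, loose on the table between the wide tub and the balance. Origin: centre of its underside, z up.
Mind the look-alikes: they are no part of the job. What is shaped like the tub but yellow is not meant. Leave any yellow look-alike of the lid alone.

How it is judged:
By the outcome, as a careful person would: the job done as asked, in the order asked, and still so for the second after the job is handed in, with the robot touching nothing.
It also fails if it takes over 42 s, if anything falls off the work surface, if the arm or the gripper's body presses on something with over 40 N, if the wrist force passes 120 N, or if a joint passes its speed limit or range.

### The arm

A 7-joint arm with a two-finger parallel gripper is mounted at the origin on the work surface. World frame = base frame: x ahead of the robot, y to its left, z up, the work surface at z = 0. Lengths are in m, angles in rad, forces in N, time in s.
With the tool pointing down it reaches from about 0.425 to 0.925 m from the base axis. Payload 6.8 kg.
Tool frame: the origin (TCP) lies at the very end of the fingers, on their centre line; the grasp point (between the pads) lies 19 mm behind it; z points along the fingers, x is the direction in which the jaws open and shut, and the axes are right-handed (so a half turn about z gives the same grasp; the last joint's range is limited). The gripper opens to 85 mm and grips with 20 to 120 N. Pads are 22 mm wide; open, the fingers measure 114 mm over their backs; the gripper's body (76 mm by 85 mm) begins 54 mm behind the grasp point. The pads swing forward as they close: fully open they stand 13 mm farther back than shut.
Start: joints at [-0.108, 0.477, 0.022, 1.555, -0.011, 1.109, -0.083], TCP at [0.675, 0, 0.231] pointing down, gripper open.
Joint ranges: [-2.96, 2.96], [-0.34, 2.1], [-1.41, 1.46], [0.24, 2.44], [-1.37, 4.51], [0.17, 1.92], [-2.96, 2.96]. Speed limits (rad/s): [2.39, 2.39, 3.14, 3.14, 3.14, 3.14, 3.14].

### API

Orientations are given as a rotation vector (axis times angle).
In Python, from bench import * gives the robot as it stands.
- The arm moves only by the tool servo_tool, never from a script. Its argument "increments" is one flat list of numbers, 7 for each row, row after row: the shift along the tool's x, y, z in mm, then the turn, a rotation vector about the tool's x, y, z in rad, then the finger opening in mm, from 0 to 85.4. In form: [tx, ty, tz, wx, wy, wz, fingers, tx, ty, tz, wx, wy, wz, fingers, ...]. A call has exactly 8 rows; each row shifts and turns the commanded pose from where the row before left it, along the tool's axes as they then stand; what a row does not reach is not made up. A row lasts 1/8 s, in which the tool goes at most 62.5 mm and 10.7 degrees, less where a joint would pass 70% of its speed; a pose out of reach is approached as far as the arm can. A call is refused whole if a number of a shift passes 62.5 or a number of a turn 0.188, either way. A call with a gripper value outside its range is refused whole. The fingers move at their own pace and stop on an object; "squeeze" is the grip in N (left out, the last holds). Time passes only in rows, so rows that do not move let the fingers close, or fill a call up. It gives the time, the measured TCP pose, the force and the opening at its end, in the units of the state.
- get_obs(): the state, without advancing time (a new reading comes with each control period).
- grab_frame(name): name is "scene" or "side" or "wrist"; returns (picture, depth): 384x512x3 uint8, red, green, blue; 384x512 float32, m along the optical axis (not along the pixel's ray), 0 where there is no reading.
- calibration(name): a dict with "fx", "fy", "cx", "cy" (pixels), "eye" and "orientation" of the camera in the world; the wrist camera has in their place "T_tool_cam" (4x4, takes a point from camera to tool coordinates, whose origin is the TCP and whose axes are the tool frame's). Camera axes: x right, y up, looking along -z (the intrinsics and any distortion apply to the point x, -y, -z); pixel columns grow to the right and rows downward; lengths in m; the calibration is good to about 2 mm. A picture is of the moment at which its call begins: read the wrist's pose just before it. calibration takes no time and is no camera call.
- hand_in(): hands the job in, once; it reports no verdict.
The state is a dict: "clock": time; "joints": joint angles; "qvel": joint speeds; "tau": joint torques, N m; "tcp_pos": TCP position; "orientation": TCP orientation; "contact_force": force on the tool from outside, world axes, zero at the start; "moment": the same for the moment, N m; "grip_width": finger opening in m.
Only numpy, scipy, OpenCV 4.12 (cv2) and the standard library are available. Lean on these libraries where they do the work, as an engineer would, in place of code of your own. Each camera call takes 0.05 s, during which the arm holds its last target.

## Working session

There is one attempt and no reset: what is moved stays moved. The work goes in short steps, Python scripts to look and compute and a tool call to move; the robot and the scene stay as the last step left them, time stands still between calls to the robot, and variables do not carry over. Pictures are saved under pics/ and viewed, and the job is handed in when it is done.

Besides the shell and the picture viewer there is one more tool, called after "Emit:" by a JSON object that holds its "op" and its "data". servo_tool: Moves the arm, as the interface text tells. Its arguments: {"type":"object","properties":{"increments":{"type":"array","items":{"type":"number"}},"squeeze":{"type":"number"}},"required":["increments"]}

```bash
ls; mkdir -p pics; python3 - <<'E'
from bench import *
import cv2,numpy as np
print(get_obs())
for n in ["scene","side"]:
    p,d=grab_frame(n); np.savez(f"pics/{n}0.npz",p=p,d=d); cv2.imwrite(f"pics/{n}0.png",p[:,:,::-1]); print(n,calibration(n))
print(calibration("wrist"))
E
```

```text
pics
{'clock': 0.0, 'joints': array([-0.10810918,  0.47779511,  0.02234256,  1.55642856, -0.01148101,
        1.10929679, -0.08309732]), 'qvel': array([ 1.43372446e-03,  2.02855013e-06,  1.06152641e-03,  1.31754086e-03,
       -1.40961004e-03, -8.45682079e-04, -4.73791498e-04]), 'tau': array([-5.45967814e-04, -5.96443820e+01,  1.60769675e+00, -2.81194621e+01,
        1.24063640e-02,  9.39900521e-03,  2.20753498e-05]), 'tcp_pos': array([ 6.74421193e-01, -1.48240188e-05,  2.30338787e-01]), 'orientation': array([ 3.14143973e+00,  6.22931974e-05, -2.81650501e-03]), 'contact_force': array([ 0.49353997,  0.16016118, -0.01912811]), 'moment': array([-0.04410462,  0.05787022, -0.01962879]), 'grip_width': 0.08539434466176526}
scene {'fx': 418.70555551502247, 'fy': 418.70555551502247, 'cx': 255.99565512771773, 'cy': 192.16727367953797, 'eye': array([ 1.21340443, -0.2298674 ,  0.89217588]), 'orientation': array([0.59108027, 0.471867  , 1.34427174])}
side {'fx': 465.6160967595829, 'fy': 465.6160967595829, 'cx': 265.28395028056167, 'cy': 194.87657701890217, 'eye': array([0.47021034, 0.79829973, 1.05066781]), 'orientation': array([ 0.05509145, -1.0938978 , -2.87429651])}
{'fx': 333.1862056680238, 'fy': 333.1862056680238, 'cx': 256.7129643716012, 'cy': 193.19335989703714, 'T_tool_cam': array([[ 9.99998310e-01,  1.55641592e-03, -9.78522151e-04,
         3.97925695e-04],
       [ 1.20805328e-03, -9.57503926e-01, -2.88417705e-01,
        -7.36158254e-02],
       [-1.38583671e-03,  2.88416035e-01, -9.57504188e-01,
        -1.43224111e-01],
       [ 0.00000000e+00,  0.00000000e+00,  0.00000000e+00,
         1.00000000e+00]])}
```

View pics/scene0.png

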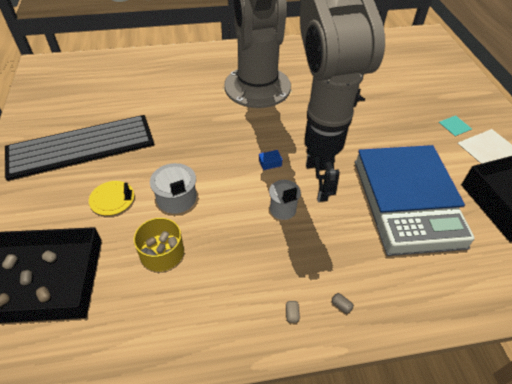

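View pics/side0.png

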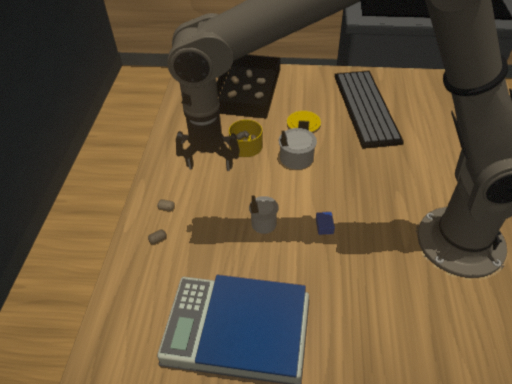

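The scene view shows four candidates for the lid:
- The steel lid on the wide steel tub at scene (174,185).
- The yellow lid lying flat at (112,198).
- The narrow tub's lid at (284,195).
- The yellow open tub at (159,245).

I choose the first. The balance's blue pan is at (408,178).

```bash
cat > h.py <<'E'
import numpy as np,cv2
from scipy.spatial.transform import Rotation as R
from bench import *
def cam(n,obs=None):
    c=calibration(n)
    if 'eye' in c: Rm=R.from_rotvec(c['orientation']).as_matrix();t=np.array(c['eye'])
    else:
        o=obs; T=np.eye(4);T[:3,:3]=R.from_rotvec(o['orientation']).as_matrix();T[:3,3]=o['tcp_pos']
        T=T@c['T_tool_cam'];Rm=T[:3,:3];t=T[:3,3]
    return c,Rm,t
def cloud(n,d,obs=None):
    c,Rm,t=cam(n,obs)
    v,u=np.mgrid[:d.shape[0],:d.shape[1]]
    P=np.stack([(u-c['cx'])/c['fx']*d,-(v-c['cy'])/c['fy']*d,-d],-1)
    return P@Rm.T+t
def ray(n,uv,z,obs=None):
    c,Rm,t=cam(n,obs); uv=np.atleast_2d(np.asarray(uv,float))
    r=np.stack([(uv[:,0]-c['cx'])/c['fx'],-(uv[:,1]-c['cy'])/c['fy'],-np.ones(len(uv))],-1)@Rm.T
    return t+r*((z-t[2])/r[:,2])[:,None]
def proj(n,P,obs=None):
    c,Rm,t=cam(n,obs); q=(np.atleast_2d(P)-t)@Rm
    return np.stack([c['cx']-c['fx']*q[:,0]/q[:,2],c['cy']+c['fy']*q[:,1]/q[:,2]],-1)
E
python3 - <<'E'
from h import *
for n in ["scene","side"]:
    f=np.load(f"pics/{n}0.npz");p,d=f['p'],f['d'];X=cloud(n,d)
    hsv=cv2.cvtColor(p,cv2.COLOR_RGB2HSV)
    m=((hsv[...,0]>100)&(hsv[...,0]<125)&(hsv[...,1]>150)).astype(np.uint8)
    cs=sorted(cv2.findContours(m,0,2)[0],key=cv2.contourArea)[-1]
    mm=np.zeros_like(m);cv2.drawContours(mm,[cs],-1,1,-1)
    print(n,'pan z by depth',np.median(X[mm>0][:,2]), (d==0).mean())
    w=ray(n,cs[:,0,:],.075)[:,:2]
    print(cv2.minAreaRect((w*1000).astype(np.float32)))
    # steel region around the wide tub
    u0,v0=(174,185) if n=="scene" else (297,143)
    b=X[v0-35:v0+35,u0-35:u0+35].reshape(-1,3)
    ok=(b[:,2]>.066)&(b[:,2]<.08);print('disc',ok.sum(),np.median(b[ok],0), cv2.minEnclosingCircle((b[ok][:,:2]*1000).astype(np.float32)))
    ok=(b[:,2]>.088)&(b[:,2]<.125);print('tab',ok.sum(),b[ok].mean(0) if ok.any() else 0, b[ok].max(0)if ok.any() else 0,cv2.minAreaRect((b[ok][:,:2]*1000).astype(np.float32)) if ok.any() else 0)
    cv2.imwrite(f"pics/crop_{n}.png",cv2.resize(p[v0-45:v0+45,u0-45:u0+45,::-1],None,fx=6,fy=6,interpolation=2))
    for u,v in [(112,198),(284,193),(159,245)] if n=="scene" else [(303,122),(264,215),(247,138)]:print('cand',X[v,u])
E
```

```text
scene pan z by depth 0.07442533850387334 0.004364013671875
((549.8316650390625, 310.81011962890625), (216.48744201660156, 217.78533935546875), 85.93878173828125)
disc 1146 [ 0.46276851 -0.31202315  0.07315682] ((493.9203186035156, -321.5453186035156), 94.57085418701172)
tab 113 [ 0.50860657 -0.29408452  0.10033726] [ 0.51532246 -0.27628837  0.10913941] ((507.12481689453125, -293.91925048828125), (12.619646072387695, 35.47926330566406), 13.323410987854004)
cand [ 0.44857245 -0.47381686  0.01105935]
cand [ 0.5792786  -0.03507063  0.10496355]
cand [ 0.62710661 -0.35159613  0.02276996]
side pan z by depth 0.07529723794355836 0.004023234049479167
((546.1002197265625, 340.44720458984375), (168.39785766601562, 208.8020782470703), 85.84480285644531)
disc 733 [ 0.45778818 -0.29870246  0.07472322] ((494.431396484375, -312.5211486816406), 93.72267150878906)
tab 48 [ 0.50310426 -0.28882517  0.10295564] [ 0.51028114 -0.27382224  0.1120913 ] ((503.5162353515625, -293.04034423828125), (10.513811111450195, 41.049110412597656), 17.248088836669922)
cand [ 0.44448513 -0.43448496  0.0407514 ]
cand [0.54260754 0.00365059 0.07315609]
cand [ 0.63066846 -0.38435863  0.00319767]
```

View pics/crop_scene.png

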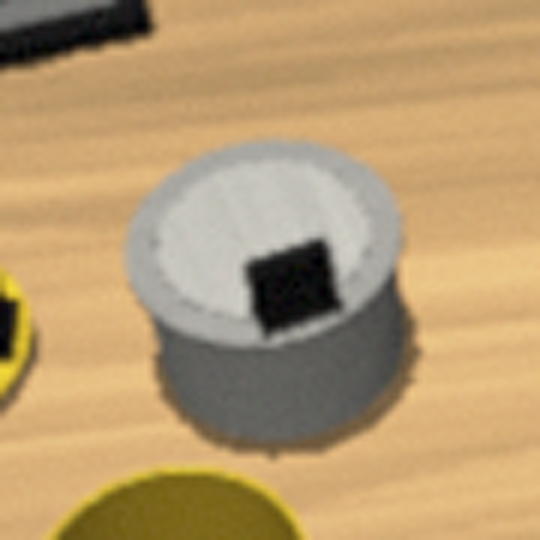

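The close crop confirms it: grey steel lid on the wide grey tub, with a black tab on the far side from the robot. The tab is at about (0.505, -0.293) with yaw about 15°, and the disc top is at z≈0.074, which matches the given height. Next I move above it and look with the wrist camera.

Emit:
{"op": "servo_tool", "data": {"increments": [-28,49,0,0,0,0,85,-28,49,0,0,0,0,85,-28,49,0,0,0,0,85,-28,49,0,0,0,0,85,-28,49,0,0,0,0,85,-29,49,0,0,0,0,85,0,0,0,0,0,-0.13,85,0,0,0,0,0,-0.13,85], "squeeze": 60}}

```text
clock: 1.1
tcp_pos: [0.5051, -0.2948, 0.2309]
orientation: [-3.114, -0.411, 0.001]
contact_force: [0.4, 0.5, 0.1]
grip_width: 0.0852
```

```bash
python3 - <<'E'
from h import *
o=get_obs(); p,d=grab_frame("wrist"); o2=get_obs(); np.savez("pics/w1.npz",p=p,d=d); cv2.imwrite("pics/w1.png",p[:,:,::-1])
print(o['clock'],o['tcp_pos'],o['orientation'],np.abs(o['qvel']).max())
X=cloud("wrist",d,o); 
def near(a,x,y,r): return np.hypot(a[:,0]-x,a[:,1]-y)<r
b=X[d>0]; b=b[near(b,.465,-.305,.075)]
k=b[(b[:,2]>.070)&(b[:,2]<.078)];print(len(k),k[:,2].mean(),cv2.fitEllipse(cv2.convexHull((k[:,:2]*1000).astype(np.float32))))
t=b[(b[:,2]>.095)&(b[:,2]<.12)]
if len(t):print('tab',len(t),t.mean(0),t[:,2].max(),cv2.minAreaRect((t[:,:2]*1000).astype(np.float32)))
E
```

```text
1.1 [ 0.50510447 -0.29479669  0.23094452] [-3.11426945e+00 -4.10564973e-01  1.09572640e-03] 0.9633858906403157
12148 0.07522080497127535 ((462.3170471191406, -306.4502868652344), (119.2389907836914, 119.42882537841797), 155.5960235595703)
tab 525 [ 0.50416267 -0.29278098  0.10802695] 0.11039389628899249 ((504.54443359375, -294.3077392578125), (9.304588317871094, 36.05644989013672), 14.922698020935059)
```

View pics/w1.png

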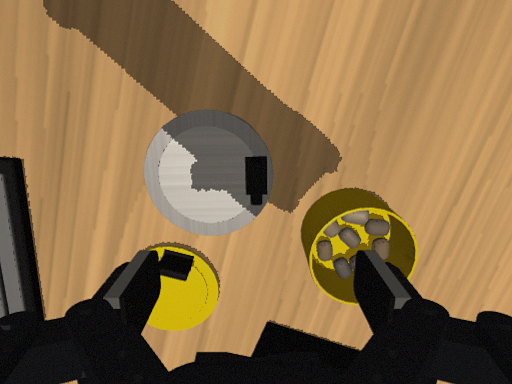

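The wrist view shows the steel lid at px (208,172) with its tab at (256,178). The yellow lid (185,285) and the yellow tub (360,245) lie clear of it. Ellipse fit: diameter 119.3 mm, centre (0.4623,-0.3065), tab (0.5045,-0.2943), yaw ≈15.5°. All of these agree with the given sizes, so I descend.

Emit:
{"op": "servo_tool", "data": {"increments": [0,0,20,0,0,0,45,0,0,25,0,0,0,45,0,0,25,0,0,0,45,0,0,20,0,0,0,45,0,0,0,0,0,0,45,0,0,0,0,0,0,45,0,0,0,0,0,0,45,0,0,0,0,0,0,45]}}

```text
clock: 2.15
tcp_pos: [0.5064, -0.2942, 0.1421]
orientation: [3.115, 0.407, 0.002]
contact_force: [-0.5, -0.1, -0.6]
grip_width: 0.0447
```

```bash
python3 - <<'E'
from h import *
o=get_obs(); p,d=grab_frame("wrist"); np.savez("pics/w2.npz",p=p,d=d); cv2.imwrite("pics/w2.png",p[:,:,::-1])
print(o['clock'],o['tcp_pos'],R.from_rotvec(o['orientation']).as_matrix()[:,0],np.abs(o['qvel']).max())
X=cloud("wrist",d,o); 
def near(a,x,y,r): return np.hypot(a[:,0]-x,a[:,1]-y)<r
b=X[d>0]; b=b[near(b,.465,-.305,.075)]
k=b[(b[:,2]>.070)&(b[:,2]<.078)];print(len(k),k[:,2].mean(),cv2.fitEllipse(cv2.convexHull((k[:,:2]*1000).astype(np.float32))))
t=b[(b[:,2]>.095)&(b[:,2]<.12)]
if len(t):
  print('tab',len(t),t.mean(0),t[:,2].max(),cv2.minAreaRect((t[:,:2]*1000).astype(np.float32)))
  T=(t-o['tcp_pos'])@R.from_rotvec(o['orientation']).as_matrix(); print('in tool',T.min(0),T.max(0))
E
```

```text
2.15 [ 0.50635916 -0.2941803   0.14206265] [0.96645746 0.25682481 0.00099675] 0.003983375739961501
20839 0.07519244983282983 ((462.1541748046875, -306.4421691894531), (119.25778198242188, 119.90686798095703), 159.31072998046875)
tab 1092 [ 0.5037932  -0.29176517  0.10779799] 0.1108609613343832 ((504.34539794921875, -293.91766357421875), (10.00222396850586, 35.97471237182617), 15.935480117797852)
in tool [-0.00718619 -0.01879036  0.03119243] [0.00309527 0.01711135 0.04691484]
```

View pics/w2.png

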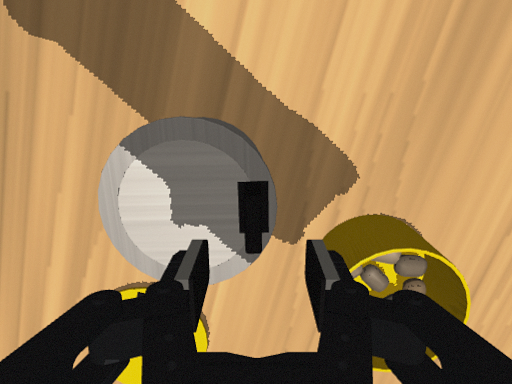

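Both fingers straddle the tab (px 253,210). It lies 2 mm off toward tool -x and about 1° off in yaw. I correct both and descend 60 mm.

Emit:
{"op": "servo_tool", "data": {"increments": [-2,-1,10,0,0,-0.02,45,0,0,15,0,0,0,45,0,0,15,0,0,0,45,0,0,12,0,0,0,45,0,0,8,0,0,0,45,0,0,0,0,0,0,45,0,0,0,0,0,0,45,0,0,0,0,0,0,45]}}

```text
clock: 3.2
tcp_pos: [0.5042, -0.2937, 0.0818]
orientation: [3.11, 0.438, 0.001]
contact_force: [-0.3, -0.3, -0.1]
grip_width: 0.0453
```

```bash
python3 - <<'E'
from h import *
o=get_obs(); p,d=grab_frame("side"); cv2.imwrite("pics/s2.png",cv2.resize(p[90:190,220:370,::-1],None,fx=5,fy=5)); 
print(o['tcp_pos'],o['contact_force'],o['moment'],o['grip_width'])
E
```

```text
[ 0.50419087 -0.29374858  0.08183624] [-0.31378857 -0.25547752 -0.0548889 ] [-0.00034511 -0.00159566  0.00403389] 0.04526312301835031
```

View pics/s2.png

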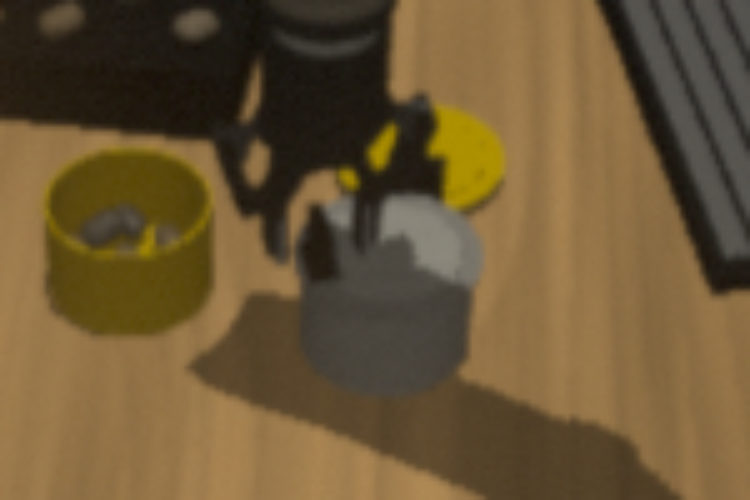

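The fingers straddle the tab in the crop (tab at 320,240), and there is no contact force. Now I close.

Emit:
{"op": "servo_tool", "data": {"increments": [0,0,0,0,0,0,20,0,0,0,0,0,0,14,0,0,0,0,0,0,8,0,0,0,0,0,0,5,0,0,0,0,0,0,4,0,0,0,0,0,0,4,0,0,0,0,0,0,4,0,0,0,0,0,0,4], "squeeze": 60}}

```text
clock: 4.25
tcp_pos: [0.504, -0.2936, 0.0816]
orientation: [3.111, 0.438, 0.001]
contact_force: [-1.6, 1.3, 4.3]
grip_width: 0.0087
```

```bash
python3 - <<'E'
from h import *
o=get_obs(); p,d=grab_frame("wrist"); np.savez("pics/w3.npz",p=p,d=d); cv2.imwrite("pics/w3.png",p[:,:,::-1])
M=R.from_rotvec(o['orientation']).as_matrix()
print(o['tcp_pos'],o['contact_force'],o['moment'],o['grip_width']);print(M)
X=cloud("wrist",d,o);b=X[d>0]; b=b[np.hypot(b[:,0]-.465,b[:,1]+.305)<.075]
k=b[(b[:,2]>.070)&(b[:,2]<.078)];print(len(k),k[:,2].mean(),cv2.fitEllipse(cv2.convexHull((k[:,:2]*1000).astype(np.float32))))
E
```

```text
[ 0.50401546 -0.29355408  0.08155584] [-1.60344157  1.34151073  4.31893338] [0.16248893 0.17557486 0.04031195] 0.008680266236403725
[[ 9.61046146e-01  2.76387682e-01  3.94271591e-04]
 [ 2.76387740e-01 -9.61046204e-01 -1.01964469e-04]
 [ 3.50731493e-04  2.06964394e-04 -9.99999917e-01]]
30362 0.0751615448670171 ((462.15631103515625, -306.3686828613281), (119.23348999023438, 120.19120788574219), 148.5834503173828)
```

View pics/w3.png

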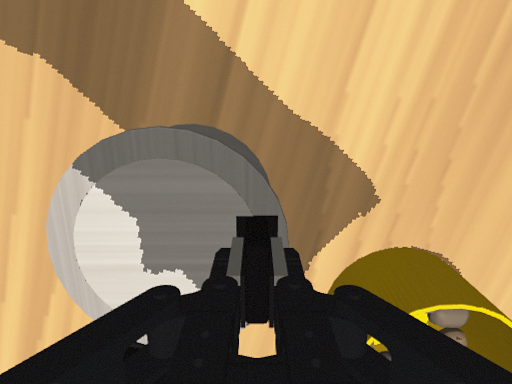

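The grip closed at 8.7 mm, with the tab between the pads (px 257,270). Next I tip about the far rim edge, which lies 98.7 mm back and 11.6 mm below the TCP. I do half first and check the force.

Emit:
{"op": "servo_tool", "data": {"increments": [-0.44,0,-3.25,0,0.033,0,4,-0.44,0,-3.25,0,0.033,0,4,-0.44,0,-3.25,0,0.033,0,4,-0.44,0,-3.25,0,0.033,0,4,0,0,0,0,0,0,4,0,0,0,0,0,0,4,0,0,0,0,0,0,4,0,0,0,0,0,0,4]}}

```text
clock: 5.3
tcp_pos: [0.5014, -0.294, 0.094]
orientation: [-3.086, -0.435, -0.203]
contact_force: [-2.1, -0.2, 0.3]
grip_width: 0.0094
```

```bash
cat >> h.py <<'E'
def tiltcheck(tag):
    o=get_obs(); p,d=grab_frame("wrist"); np.savez(f"pics/{tag}.npz",p=p,d=d); cv2.imwrite(f"pics/{tag}.png",p[:,:,::-1])
    q,e=grab_frame("side"); cv2.imwrite(f"pics/{tag}s.png",cv2.resize(q[90:190,220:370,::-1],None,fx=5,fy=5))
    M=R.from_rotvec(o['orientation']).as_matrix()
    print(o['clock'],o['tcp_pos'],'F',o['contact_force'].round(2),'M',o['moment'].round(3),o['grip_width'])
    print('tilt',np.degrees(np.arccos(-M[2,2])),'axis x',M[:,0])
    X=cloud("wrist",d,o)[d>0]; T=(X-o['tcp_pos'])@M
    # lid disc top in tool frame: fit plane to points near z=+7mm, x -100..-10
    s=(T[:,2]>-.002)&(T[:,2]<.02)&(T[:,0]<-.015)&(T[:,0]>-.11)&(abs(T[:,1])<.055)&(T[:,1]<.03); k=T[s]
    for _ in range(3):
        A=np.c_[k[:,:2],np.ones(len(k))]; c=np.linalg.lstsq(A,k[:,2],rcond=None)[0]; r=k[:,2]-A@c; k=k[abs(r)<.003]
    print('plane in tool: slope x,y (deg)',np.degrees(c[:2]),'z0',c[2],len(k)); n=M@np.array([-c[0],-c[1],1]); n/=np.linalg.norm(n); print('lid tilt',np.degrees(np.arccos(abs(n[2]))))
    # lid far edge underside x=-99mm (rim) in world
    for x in (-.0987,): 
        z=c[2]+c[0]*x+.004; print('rim contact pt world',M@np.array([x,0,z])+o['tcp_pos'])
E
python3 -c "
from h import *
tiltcheck('t1')"
```

```text
5.3 [ 0.50144215 -0.29402921  0.09397398] F [-2.11 -0.19  0.29] M [-0.193  0.55   0.003] 0.009353699679524546
tilt 7.529630625930683 axis x [0.95268582 0.27426016 0.13103853]
plane in tool: slope x,y (deg) [-0.32890439 -0.54315397] z0 0.005778597745913485 25321
lid tilt 7.875927802040362
rim contact pt world [ 0.40871387 -0.32072055  0.0707845 ]
```

View pics/t1s.png

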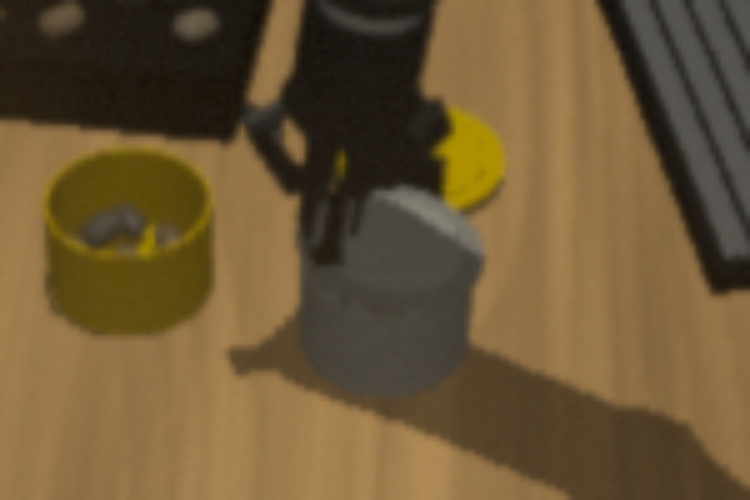

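View pics/t1.png

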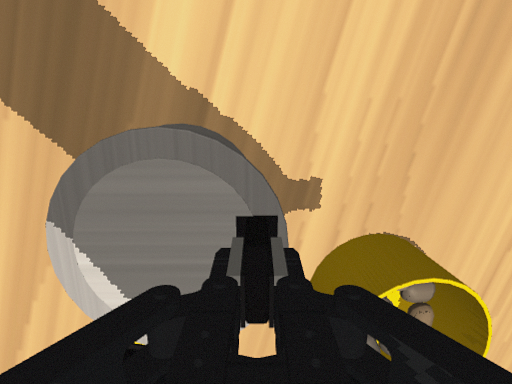

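The lid tips rigidly with the gripper. Measured tilt is 7.9°, the far edge is at z≈0.070, and the rim still carries some force. I continue to 15°.

Emit:
{"op": "servo_tool", "data": {"increments": [-0.44,0,-3.2,0,0.033,0,4,-0.44,0,-3.2,0,0.033,0,4,-0.44,0,-3.2,0,0.033,0,4,-0.44,0,-3.2,0,0.033,0,4,0,0,0,0,0,0,4,0,0,0,0,0,0,4,0,0,0,0,0,0,4,0,0,0,0,0,0,4]}}

```text
clock: 6.4
tcp_pos: [0.4977, -0.2953, 0.1063]
orientation: [-3.048, -0.43, -0.404]
contact_force: [-2.5, -1.3, 0.8]
grip_width: 0.0087
```

```bash
python3 -c "
from h import *
tiltcheck('t2')"
```

```text
6.4 [ 0.49768126 -0.2953069   0.10634632] F [-2.47 -1.34  0.85] M [-0.379  0.777  0.026] 0.008728149320520887
tilt 15.102007068172174 axis x [0.92777412 0.2671235  0.26053832]
plane in tool: slope x,y (deg) [-0.29333234 -0.54546483] z0 0.005812659253029481 25325
lid tilt 15.40491279312489
rim contact pt world [ 0.40869346 -0.32092896  0.07066957]
```

View pics/t2s.png

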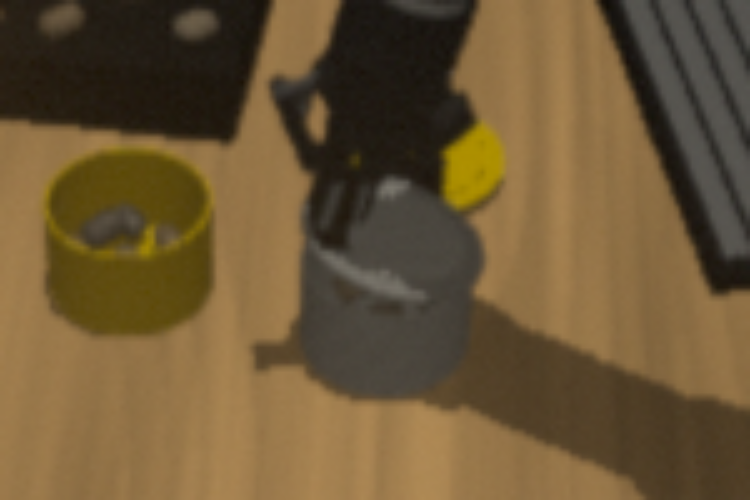

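Tilt is 15.2°, and the crop shows the far edge still on the rim (470,240) with a gap open on the tab side. Now I lift straight up.

Emit:
{"op": "servo_tool", "data": {"increments": [2,0,-7.7,0,0,0,4,2.6,0,-9.7,0,0,0,4,5.2,0,-19.3,0,0,0,4,6.5,0,-24.1,0,0,0,4,6.5,0,-24.1,0,0,0,4,5.2,0,-19.3,0,0,0,4,2.6,0,-9.7,0,0,0,4,0,0,0,0,0,0,4]}}

```text
clock: 7.5
tcp_pos: [0.4978, -0.2954, 0.2252]
orientation: [-3.049, -0.43, -0.407]
contact_force: [0.5, -0.5, -1.7]
grip_width: 0.0088
```

```bash
python3 - <<'E'
from h import *
tiltcheck('t3')
q,e=grab_frame("scene"); cv2.imwrite("pics/t3c.png",q[:,:,::-1])
E
```

```text
7.5 [ 0.49783214 -0.2954248   0.22520916] F [ 0.51 -0.48 -1.67] M [-0.058  0.302  0.023] 0.008792230228385458
tilt 15.188099037324902 axis x [0.92736994 0.26711081 0.2619863 ]
plane in tool: slope x,y (deg) [-0.52772446 -0.5568703 ] z0 0.005824020894907983 25235
lid tilt 15.727735737141025
rim contact pt world [ 0.40900627 -0.32102242  0.1889929 ]
```

View pics/t3c.png

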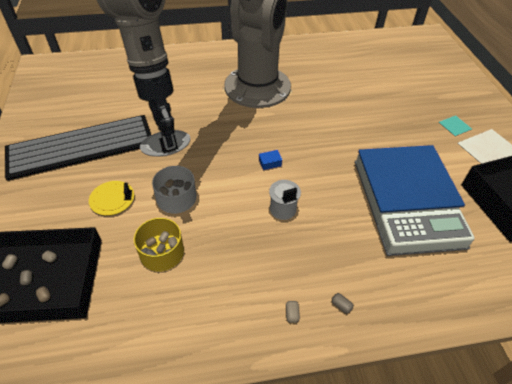

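The lid hangs free. The scene view shows the tub open at (175,190) and standing where it was, and the narrow tub at (284,200) untouched. Next I refine the pan centre.

```bash
python3 - <<'E'
from h import *
for n in ["scene","side"]:
    p,d=grab_frame(n);X=cloud(n,d);hsv=cv2.cvtColor(p,cv2.COLOR_RGB2HSV)
    m=((hsv[...,0]>100)&(hsv[...,0]<130)&(hsv[...,1]>130)&(X[...,2]>.06)&(X[...,2]<.09)).astype(np.uint8)
    cs=sorted(cv2.findContours(m,0,2)[0],key=cv2.contourArea)[-1]
    print(n,cv2.boundingRect(cs),cv2.contourArea(cs))
    w=ray(n,cs[:,0,:],.075)[:,:2]
    print('ray',cv2.minAreaRect((w*1000).astype(np.float32)))
    mm=np.zeros_like(m);cv2.drawContours(mm,[cs],-1,1,-1)
    k=X[mm>0];print('cloud',cv2.minAreaRect((k[:,:2]*1000).astype(np.float32)),np.median(k[:,2]))
    cv2.drawContours(p,[cs],-1,(255,0,0),1)
    x,y,w_,h_=cv2.boundingRect(cs);cv2.imwrite(f"pics/pan_{n}.png",cv2.resize(p[max(0,y-20):y+h_+20,x-20:x+w_+20,::-1],None,fx=3,fy=3))
E
```

```text
scene (359, 146, 105, 66) 4877.5
ray ((549.5853881835938, 311.1239318847656), (217.95982360839844, 219.61862182617188), 85.95980072021484)
cloud ((854.2498779296875, 138.14620971679688), (284.19635009765625, 988.4010620117188), 60.34362030029297) 0.0743912506243265
side (196, 279, 106, 97) 7617.0
ray ((544.1657104492188, 318.59869384765625), (213.6432647705078, 213.68701171875), 85.5097885131836)
cloud ((557.4019775390625, 501.189208984375), (581.1781616210938, 213.8700408935547), 86.15182495117188) 0.07521201084048745
```

View pics/pan_side.png

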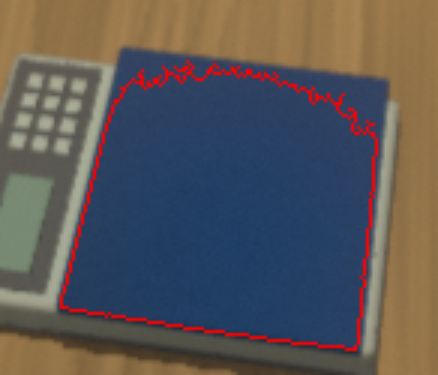

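The scene fit gives the pan centre as (0.5496, 0.3111) with a size of 218×219.6 mm, which matches 220. In the side crop the mask misses the far edge, so I discard that fit. Next I level the lid and carry it over.

Emit:
{"op": "servo_tool", "data": {"increments": [0,0,0,0,-0.067,0,4,0,0,0,0,-0.067,0,4,0,0,0,0,-0.067,0,4,0,0,0,0,-0.067,0,4,5,-10.9,0,0,0,0,4,10,-21.8,0,0,0,0,4,15,-32.7,0,0,0,0,4,20,-43.6,0,0,0,0,4]}}

```text
clock: 8.75
tcp_pos: [0.5147, -0.1762, 0.2238]
orientation: [3.111, 0.434, -0.005]
contact_force: [0.6, -0.2, -1.9]
grip_width: 0.0093
```

Emit:
{"op": "servo_tool", "data": {"increments": [20,-43.6,0,0,0,0,4,20,-43.6,0,0,0,0,4,20,-43.6,0,0,0,0,4,20,-43.6,0,0,0,0,4,20,-43.6,0,0,0,0,4,20,-43.6,0,0,0,0,4,20,-43.6,0,0,0,0,4,20,-43.6,0,0,0,0,4]}}

```text
clock: 9.75
tcp_pos: [0.5721, 0.2042, 0.2233]
orientation: [-3.11, -0.438, 0.006]
contact_force: [0.8, 0.1, -1.2]
grip_width: 0.0091
```

Emit:
{"op": "servo_tool", "data": {"increments": [20,-43.6,0,0,0,0,4,16,-34.9,0,0,0,0,4,10,-21.8,0,0,0,0,4,5,-10.9,0,0,0,0,4,0,0,0,0,0,0,4,0,0,0,0,0,0,4,0,0,0,0,0,0,4,0,0,0,0,0,0,4]}}

```text
clock: 10.75
tcp_pos: [0.5913, 0.3228, 0.2235]
orientation: [3.11, 0.437, -0.006]
contact_force: [-0.1, 0.3, -0.7]
grip_width: 0.0089
```

```bash
cat >> h.py <<'E'
def lidcheck(tag):
    o=get_obs(); p,d=grab_frame("wrist"); np.savez(f"pics/{tag}.npz",p=p,d=d); cv2.imwrite(f"pics/{tag}.png",p[:,:,::-1])
    M=R.from_rotvec(o['orientation']).as_matrix()
    print(o['clock'],o['tcp_pos'],'F',o['contact_force'].round(2),'M',o['moment'].round(3),o['grip_width']); print(M.round(4))
    X=cloud("wrist",d,o); T=(X-o['tcp_pos'])@M
    s=(d>0)&(T[...,2]>-.002)&(T[...,2]<.014)&(T[...,0]<.03)&(T[...,0]>-.12)&(abs(T[...,1])<.075)
    s=s&(cv2.cvtColor(p,cv2.COLOR_RGB2HSV)[...,1]<60)
    k=X[s]; cnt=max(cv2.findContours(s.astype(np.uint8),0,2)[0],key=cv2.contourArea)
    A=np.c_[k[:,:2],np.ones(len(k))]; c=np.linalg.lstsq(A,k[:,2],rcond=None)[0]
    print('plane slopes deg world',np.degrees(c[:2]),'z mean',k[:,2].mean(),len(k))
    h=cv2.convexHull((k[:,:2]*1000).astype(np.float32))
    print('disc',cv2.fitEllipse(h),cv2.minEnclosingCircle(h))
    return X,p,d
E
python3 - <<'E'
from h import *
X,p,d=lidcheck('p1')
q,e=grab_frame("scene"); cv2.imwrite("pics/p1c.png",q[:,:,::-1])
E
```

```text
10.75 [0.59129611 0.32279185 0.22353113] F [-0.14  0.3  -0.68] M [-0.015  0.01   0.033] 0.008870713249991039
[[ 9.613e-01  2.754e-01 -3.600e-03]
 [ 2.754e-01 -9.613e-01 -1.300e-03]
 [-3.800e-03  2.000e-04 -1.000e+00]]
plane slopes deg world [ 0.25345548 -0.49121756] z mean 0.2172229017469852 30133
disc ((549.5054321289062, 310.2984313964844), (118.92273712158203, 119.50166320800781), 129.7619171142578) ((549.4149780273438, 310.2057800292969), 60.01811218261719)
```

View pics/p1c.png

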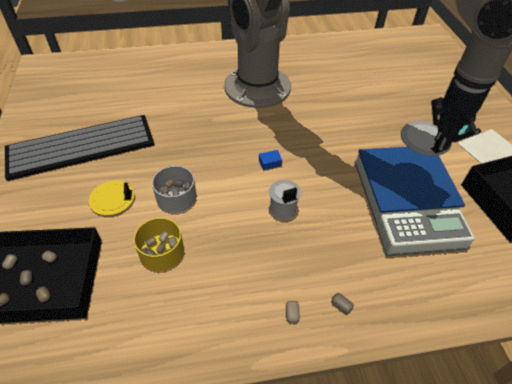

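View pics/p1.png

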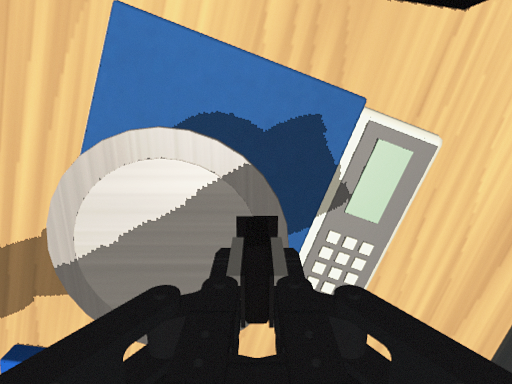

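```bash
python3 - <<'E'
from h import *
o=get_obs()
w=ray("wrist",[(114,2),(365,98)],.075,o);print(w,np.linalg.norm(w[1]-w[0]))
t=w[1]-w[0];t/=np.linalg.norm(t)
n=np.array([t[1],-t[0],0]); print('centre est',(w[0]+w[1])/2+.11*n, (w[0]+w[1])/2-.11*n)
# baseline slopes at rest from w3 (tool pose then)
M=np.array([[.96104615,.27638768,.00039427],[.27638774,-.9610462,-.000102],[.00035,.000207,-1]])
f=np.load("pics/w3.npz");o3=dict(o,tcp_pos=np.array([.50401546,-.29355408,.08155584]),orientation=R.from_matrix(M).as_rotvec())
for tag,oo in(('w3',o3),('p1',o)):
    f=np.load(f"pics/{tag}.npz");d,p=f['d'],f['p'];X=cloud("wrist",d,oo);MM=R.from_rotvec(oo['orientation']).as_matrix();T=(X-oo['tcp_pos'])@MM
    s=(d>0)&(T[...,2]>-.002)&(T[...,2]<.016)&(T[...,0]<-.02)&(T[...,0]>-.11)&(abs(T[...,1])<.055)&(cv2.cvtColor(p,cv2.COLOR_RGB2HSV)[...,1]<60)
    k=T[s];c=np.linalg.lstsq(np.c_[k[:,:2],np.ones(len(k))],k[:,2],rcond=None)[0];print(tag,'tool slopes',np.degrees(c[:2]),c[2],'tool tilt x',np.degrees(MM[2,0]))
E
```

```text
[[0.44540302 0.42844938 0.075     ]
 [0.65980362 0.41481433 0.075     ]] 0.21483373051416746
centre est [0.54562186 0.31185363 0.075     ] [0.55958479 0.53141008 0.075     ]
w3 tool slopes [-0.53884039 -0.43284444] 0.005668376001177049 tool tilt x 0.020074152549511313
p1 tool slopes [-0.58984956 -0.45886935] 0.005750119327842167 tool tilt x -0.2249419954486342
```

The lid hasn't slipped in the grip; its tool-frame slopes are the same as at rest. A wrist check puts the pan centre at about (0.546–0.548, 0.312), which agrees. I level by 0.004 rad and shift 1 mm. Plug contact is expected at TCP z≈0.0946.

Emit:
{"op": "servo_tool", "data": {"increments": [0,-1,15,0,0.004,0,4,0,0,25,0,0,0,4,0,0,25,0,0,0,4,0,0,25,0,0,0,4,0,0,20,0,0,0,4,0,0,10,0,0,0,4,0,0,0,0,0,0,4,0,0,0,0,0,0,4]}}

```text
clock: 11.85
tcp_pos: [0.5913, 0.325, 0.1043]
orientation: [-3.11, -0.438, -0.002]
contact_force: [0.6, 0.5, -0.6]
grip_width: 0.0091
```

```bash
python3 - <<'E'
from h import *
X,p,d=lidcheck('p2')
q,e=grab_frame("side"); cv2.imwrite("pics/p2s.png",cv2.resize(q[230:384,150:350,::-1],None,fx=3.8,fy=3.8))
E
```

```text
11.85 [0.5913223  0.32497896 0.1042988 ] F [ 0.56  0.54 -0.58] M [ 0.034 -0.018  0.045] 0.009091079637922793
[[ 9.611e-01  2.763e-01  1.400e-03]
 [ 2.763e-01 -9.611e-01  9.000e-04]
 [ 1.600e-03 -5.000e-04 -1.000e+00]]
plane slopes deg world [ 0.54174873 -0.36059041] z mean 0.09773830339039843 30231
disc ((549.5096435546875, 312.3707275390625), (118.82259368896484, 119.70186614990234), 130.3200225830078) ((549.4256591796875, 312.35302734375), 59.9832763671875)
```

View pics/p2s.png

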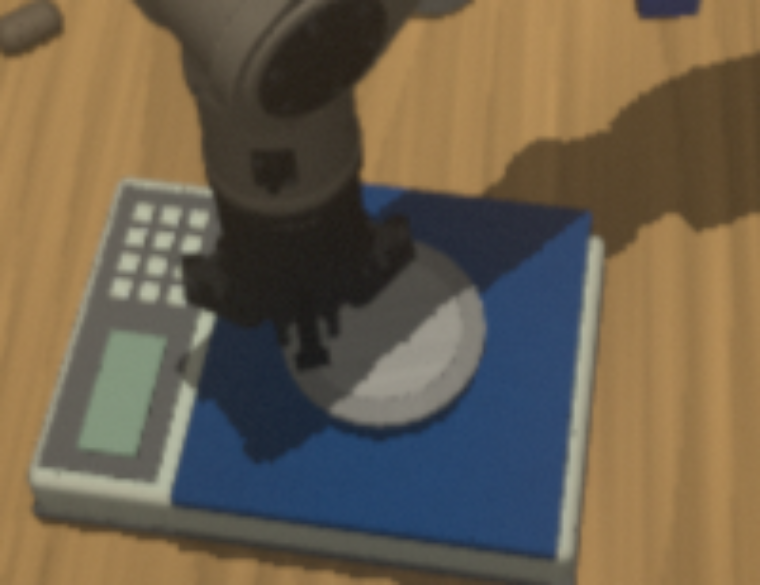

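The lid is centred on the pan (crop 400,340), level, and about 10 mm up. Now I lower slowly.

Emit:
{"op": "servo_tool", "data": {"increments": [0,1,2,0,-0.001,0,4,0,0,2,0,0,0,4,0,0,2,0,0,0,4,0,0,1.5,0,0,0,4,0,0,1,0,0,0,4,0,0,0.5,0,0,0,4,0,0,0,0,0,0,4,0,0,0,0,0,0,4]}}

```text
clock: 12.95
tcp_pos: [0.591, 0.3236, 0.0946]
orientation: [3.111, 0.438, -0.001]
contact_force: [-1.2, -0.6, 3.1]
grip_width: 0.0089
```

Contact: Fz is +3.1 N at TCP z = 0.0946, exactly as predicted. I open gradually.

Emit:
{"op": "servo_tool", "data": {"increments": [0,0,0,0,0,0,4,0,0,0,0,0,0,10,0,0,0,0,0,0,12,0,0,0,0,0,0,16,0,0,0,0,0,0,22,0,0,0,0,0,0,30,0,0,0,0,0,0,36,0,0,0,0,0,0,36], "squeeze": 20}}

```text
clock: 13.95
tcp_pos: [0.591, 0.3236, 0.0944]
orientation: [3.111, 0.438, -0.001]
contact_force: [-0.4, -1.0, -0.3]
grip_width: 0.0358
```

```bash
python3 - <<'E'
from h import *
X,p,d=lidcheck('p3')
E
```

```text
13.95 [0.59100076 0.32357914 0.09437199] F [-0.43 -0.98 -0.34] M [ 0.047 -0.025  0.016] 0.035829815220843754
[[ 9.611e-01  2.763e-01 -9.000e-04]
 [ 2.763e-01 -9.611e-01 -3.000e-04]
 [-9.000e-04  0.000e+00 -1.000e+00]]
plane slopes deg world [ 0.27365014 -0.26833853] z mean 0.08817681836975531 31515
disc ((549.4207153320312, 310.9286193847656), (119.4024887084961, 119.49393463134766), 164.98233032226562) ((549.2929077148438, 310.7754821777344), 60.073394775390625)
```

View pics/p3.png

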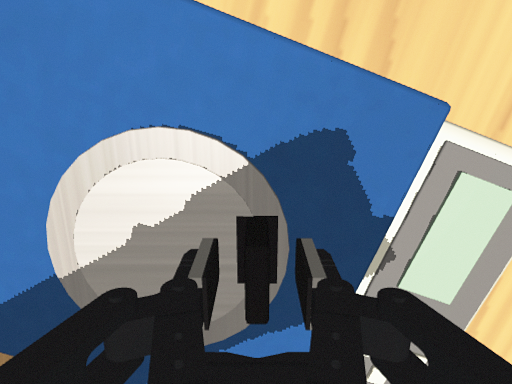

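The pads are clear of the tab (px 257,265) on both sides. The disc lies flat at (0.5494, 0.3109), z≈0.087. I retreat straight up.

Emit:
{"op": "servo_tool", "data": {"increments": [0,0,-8,0,0,0,36,0,0,-15,0,0,0,36,0,0,-25,0,0,0,36,0,0,-30,0,0,0,36,0,0,-30,0,0,0,36,0,0,-25,0,0,0,36,0,0,-10,0,0,0,36,0,0,0,0,0,0,36]}}

```text
clock: 15.0
tcp_pos: [0.5914, 0.3238, 0.2383]
orientation: [-3.11, -0.438, -0.001]
contact_force: [0.4, -0.4, -0.7]
grip_width: 0.036
```

```bash
python3 - <<'E'
from h import *
o=get_obs();p,d=grab_frame("wrist");cv2.imwrite("pics/f_w.png",p[:,:,::-1]);X=cloud("wrist",d,o)
m=(X[...,2]>.084)&(X[...,2]<.092)&(d>0)&(cv2.cvtColor(p,cv2.COLOR_RGB2HSV)[...,1]<60)&(np.hypot(X[...,0]-.549,X[...,1]-.311)<.08);k=X[m]
print(o['tcp_pos'],len(k),k[:,2].mean(),cv2.fitEllipse(cv2.convexHull((k[:,:2]*1000).astype(np.float32))))
c=np.linalg.lstsq(np.c_[k[:,:2],np.ones(len(k))],k[:,2],rcond=None)[0];print(np.degrees(c[:2]))
q,e=grab_frame("scene"); cv2.imwrite("pics/f_c.png",q[:,:,::-1])
f=np.load("pics/scene0.npz")['p']
cv2.imwrite("pics/f_cmp.png",np.hstack([cv2.resize(a[150:240,130:310,::-1],None,fx=2.2,fy=3) for a in (f,q)]))
E
```

```text
[0.59137806 0.32376091 0.23825217] 12452 0.08820728438920691 ((549.5398559570312, 310.7682800292969), (118.95006561279297, 119.27632141113281), 128.20111083984375)
[ 0.19120252 -0.07696345]
```

View pics/f_c.png

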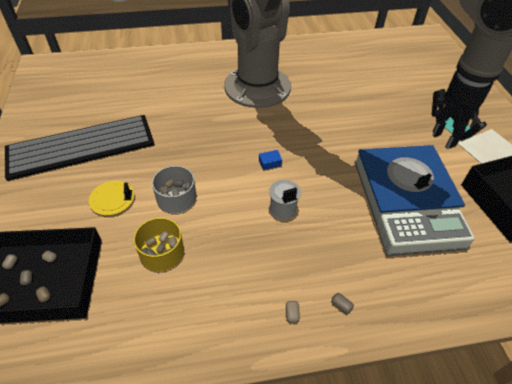

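View pics/f_cmp.png

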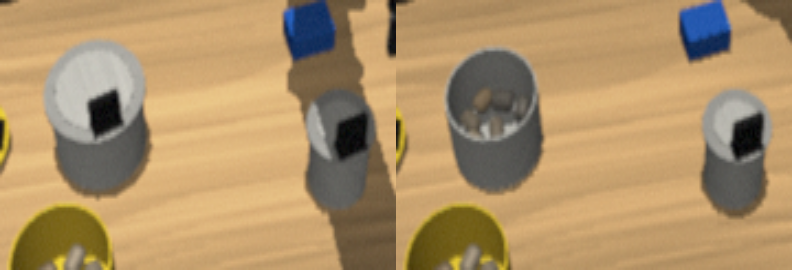

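View pics/f_w.png

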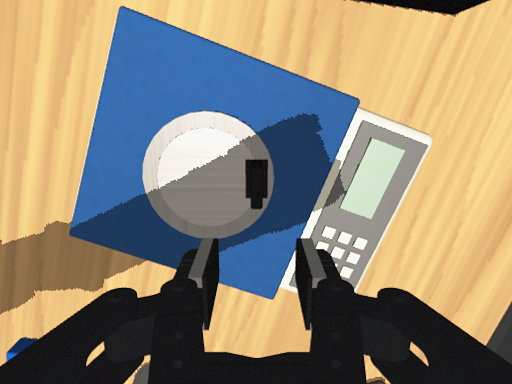

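The lid lies flat with its tab up in the middle of the pan: wrist view (208,174), scene view (410,175). In the before/after crops both tubs are where they were.

```bash
python3 -c "
from h import *
o=get_obs();w=ray('wrist',[(121,6),(359,98),(273,298),(71,236)],.075,o);print(w.mean(0))
print(hand_in())"
```

```text
[0.54474845 0.31357243 0.075     ]
the job is handed in; nothing more can be done
None
```

The job is handed in at about 15 s of the 42 s. I gripped the steel lid by its tab and tipped it to about 15° with the far edge still on the rim. I then lifted it off, levelled it and set it flat and tab up on the blue pan, lowering slowly to a light contact of about 3 N before releasing.

**Last checks:**
- **Position:** The lid is centred at (0.5495, 0.3108). The scene view puts the pan centre at (0.5496, 0.3111). Four pan corners I read by eye in the wrist view put it at (0.545, 0.314), so the two disagree by about 5 mm.
- **Discarded fit:** I dropped the side-camera fit of the pan because its mask missed the far edge.
- **Lid height and level:** The disc top is at z = 0.088, against 0.087 expected. Its measured slope is about 0.2°, within the measurement error.
- **Tubs:** In the before and after scene pictures, the opened tub and the narrow tub look unmoved, and the yellow look-alikes were left alone.
- **Robot:** The gripper is about 14 cm clear above the lid and touches nothing.

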